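# Check a blade probe on the sprung contact pad

### The arm

A 6-joint arm with a two-finger parallel gripper is mounted at the origin on the work surface. World frame = base frame: x ahead of the robot, y to its left, z up, the work surface at z = 0. Lengths are in m, angles in degrees, forces in N, time in s.
With the tool pointing down it reaches from about 0.375 to 0.9 m from the base axis. Payload 3.1 kg.
Tool frame: the origin (TCP) lies midway between the tips of the shut fingers; the grasp point (between the pads) lies 19 mm behind it; z points along the fingers, y is the direction in which the jaws open and shut (so a half turn about z gives the same grasp; the last joint's range is limited). The gripper opens to 87 mm and grips with 3 to 60 N. Pads are 19 mm wide; open, the fingers measure 117 mm over their backs; the gripper's body (75 mm by 190 mm) begins 51 mm behind the grasp point.
Start: joints at [66.95, 30.224, 82.088, -0, 67.689, -10.227], TCP at [0.139, 0.609, 0.201] pointing down, gripper open.
Joint ranges: [-176.69, 176.69], [-43.24, 126.21], [12.49, 139.97], [-82, 262], [0, 151.66], [-163.58, 163.58]. Speed limits (degrees/s): [159.86, 159.86, 180, 180, 180, 180].

### API

Orientations are given as a 3x3 rotation matrix whose columns are the frame's x, y, z axes.
In Python, from rig import bot, capture, get_calibration gives the robot as it stands.
- The arm moves only by the tool play_rows, never from a script. Its arguments are lists of equal length, an entry for each row: "fingers": the closure in counts, from 0 (fully open) to 255 (shut); "linear": the shift along the tool's x, y, z in mm, a list of three; "rot": the turn, a rotation vector about the tool's x, y, z in degrees, a list of three. A call has 1 to 20 rows; each row is the pose to reach, as a shift and turn from the pose commanded when the call began, along the tool's axes at that moment; what a row does not reach only later rows make up. A row lasts 1/10 s, in which the tool goes at most 50 mm and 8.59 degrees, less where a joint would pass 70% of its speed; a pose out of reach is approached as far as the arm can. A call with a gripper value outside its range is refused whole. The fingers move at their own pace and stop on an object; the grip force is fixed at half the most. Time passes only in rows, so rows that repeat a pose let the fingers close. It gives the time, the measured TCP pose, the force and the opening at its end, in the units of the state.
- bot.read_state(): the state, without advancing time (a new reading comes with each control period).
- capture(name): name is "scene" or "top" or "wrist"; returns the picture (384x512x3 uint8, red, green, blue); there is no depth.
- get_calibration(name): a dict with "vfov" (degrees; the focal length in pixels is half the picture's height over the tangent of half this angle, whatever the lens; pixels are square), "cx", "cy" (the principal point, pixels), "dist" ([k1, k2, p1, p2, k3] as OpenCV has them; the pictures are not rectified), "camera_from_world" (4x4, takes a point from world to camera coordinates). Camera axes: x right, y down, z forward; pixel columns grow to the right and rows downward; lengths in m; the calibration is good to about 2 mm. A picture is of the moment at which its call begins: read the wrist's pose just before it. get_calibration takes no time and is no camera call; for the wrist camera it gives the pose at the moment of the call.
- bot.hand_in(): hands the job in, once; it reports no verdict.
The state is a dict: "time_s": time; "joint_positions": joint angles; "qvel": joint speeds; "tau": joint torques, N m; "position": TCP position; "tcp_rot": TCP orientation; "force": force on the tool from outside, world axes, zero at the start; "moment": the same for the moment, N m; "opening": opening from 0.0 (shut) to 1.0 (fully open).
Only numpy, scipy, OpenCV 4.12 (cv2) and the standard library are available. Lean on these libraries where they do the work, as an engineer would, in place of code of your own. Each camera call takes 0.05 s, during which the arm holds its last target.

### The job

Slide the blade probe with the widest grip up out of the slotted rack, then hold it upright with its tip on the middle of the checker's round sprung pad, the blade in line with the dark line across the pad, pressing lightly so that the pad is about half way down and never hard. Finish while still holding it there, without letting go, and leave the other two probes in the rack and everything else on the bench as it stands.

Things in the scene. Friction and masses are not known exactly. Their poses are not given: they have to be found in the camera images.
- probe: The probe to use: steel blade probe upright in a rack socket: the one of three with the widest grip bar (70 mm). Origin: middle of its tip (lowest end); z up to the grip, x along the width, y through the thickness. From the origin up: flat-ended tip 16 (x) x 6 mm (y) to 20 mm, blade 36 x 6 to 105 mm, grey grip bar 70 x 12 to 145 mm. About 80 g
- probe_mid: Bystander: steel blade probe upright in a rack socket: the one with the 50 mm grip. Origin: middle of its tip (lowest end); z up to the grip, x along the width, y through the thickness. From the origin up: flat-ended tip 16 (x) x 6 mm (y) to 20 mm, blade 36 x 6 to 105 mm, grey grip bar 50 x 12 to 145 mm. About 80 g
- probe_small: Bystander: steel blade probe upright in a rack socket: the one with the 36 mm grip, no wider than its blade. Origin: middle of its tip (lowest end); z up to the grip, x along the width, y through the thickness. From the origin up: flat-ended tip 16 (x) x 6 mm (y) to 20 mm, blade 36 x 6 to 105 mm, grey grip bar 36 x 12 to 145 mm. About 80 g
- rack: White slotted rack, fixed, 90 (x) x 210 (y) x 75 mm high, turned up to 0.45 rad. Origin: centre of its underside, z up. Three sockets in a row along its y, 70 mm apart, probes in any order; slots 39 (x) x 8 mm (y), floor 12 mm up. Probes stand on the slot floor: grip bars 117 to 157 mm above the bench, 58 mm free between them. Rack and checker may swap sides of the bench
- checker: White probe checker, a fixed box 140 (x) x 150 (y) x 45 mm high with a small blank dark screen towards its +y edge, turned by up to about 0.5 rad either way. Origin: centre of its underside on the bench, z up. The dark line on the pad, and its two continuations on the box top, run along the checker's x axis
- pad_top (a point): Centre of the upper face of the checker's steel pad (round, 32 mm across), above the checker's origin: 64 mm above the bench when free. It moves down with the pad
- pad (a joint): How far the pad is pressed down, in m: 0 free, 0.014 at its stop. Spring: about 1.2 N to start it, then 0.3 N more per mm (3.3 N half way, 5.4 N at the stop)
- beaker: Bystander: glass cup 64 mm across, 75 mm high. Origin: centre of its underside
- bottle: Bystander: amber bottle 60 mm across, 140 mm high. Origin: centre of its underside
- dishes: Bystander: stack of three clear dishes 90 mm across, 43 mm high. Origin: centre of its underside
- slidebox: Bystander: flat grey slide box 90 (x) x 170 (y) x 32 mm. Origin: centre of its underside
- tipbox: Bystander: white tip box 85 (x) x 120 (y) x 54 mm. Origin: centre of its underside
Things that resemble listed ones, but are neither listed nor needed, are in the scene too. Leave any yellow look-alike of the probe alone. Leave any green look-alike of the checker alone.

How it is judged (in metres and radians):
On the way:
1. the probe is lifted clear of the rack by the fingers, its tip above the rack's top (z of probe in the frame of rack above 0.078 m and contact force between probe and rack below 0.05 N and contact force between probe and the fingers above 0.3 N), for 0.1 s.
At the end, for the whole second after the job is handed in: Fingers still hold the probe, at rest, upright within 7 degrees, in line with the pad's line within 11 degrees (either way round), tip within 8 mm of the pad's centre, pad 3.5 to 11.5 mm down under 1 to 8 N; other probes and bystanders within 30 mm of their starts (horizontal distance between probe and pad_top below 0.008 m and distance between probe and pad_top below 0.009 m and angle between probe's own z axis and vertical below 0.12 rad and angle between the x axis of probe and the x axis of checker, either way round below 0.2 rad and value of joint pad between 0.0035 and 0.0115 m and contact force between probe and checker between 1 and 8 N and contact force between probe and the fingers above 0.3 N and linear speed of probe below 0.02 m/s and distance of each of probe_mid, probe_small, beaker, bottle, dishes, slidebox, tipbox from where it was at the start of the episode below 0.03 m); the arm keeps its last pose, push and grip.
It fails at once if the probe is pressed hard on the checker (over 15 N) (contact force between probe and checker above 15 N).
It fails at once if another probe or a bystander is moved by more than 30 mm or tipped over (distance of any of probe_mid, probe_small, beaker, bottle, dishes, slidebox, tipbox from where it was at the start of the episode above 0.03 m or angle between any of probe_mid, probe_small, beaker, bottle, dishes, slidebox, tipbox's own z axis and vertical above 0.4 rad).
It also fails if it takes over 45 s, if anything falls off the work surface, if the arm or the gripper's body presses on something with over 40 N, if the wrist force passes 120 N, or if a joint passes its speed limit or range.

## Working session

There is one attempt and no reset: what is moved stays moved. The work goes in short steps, Python scripts to look and compute and a tool call to move; the robot and the scene stay as the last step left them, time stands still between calls to the robot, and variables do not carry over. Pictures are saved under pics/ and viewed, and the job is handed in when it is done.

Besides the shell and the picture viewer there is one more tool, called after "Call:" as name(argument=value, ...) on one line, values as JSON. play_rows: Moves the arm, as the interface text tells. Its arguments: {"type":"object","properties":{"fingers":{"type":"array"},"linear":{"type":"array"},"rot":{"type":"array"}},"required":["fingers","linear","rot"]}

```bash
mkdir -p pics; ls; python3 - <<'E'
from rig import bot,capture,get_calibration
import cv2,numpy as np
for n in ("scene","top"):
    im=capture(n); cv2.imwrite(f"pics/{n}0.png",im[:,:,::-1]); c=get_calibration(n); print(n,c["vfov"],c["cx"],c["cy"],c["dist"]); print(np.round(c["camera_from_world"],3))
s=bot.read_state(); print(s["time_s"],s["position"],s["tcp_rot"],s["force"])
E
```

```text
pics
scene 49.65334135708366 252.88892951595344 197.9387371384474 [-0.05761838  0.          0.          0.          0.        ]
[[ 0.762  0.647  0.021 -0.426]
 [ 0.379 -0.419 -0.825 -0.142]
 [-0.525  0.636 -0.565  1.522]
 [ 0.     0.     0.     1.   ]]
top 57.79845677767994 258.28927192648496 190.35792894131146 [0.00929711 0.         0.         0.         0.        ]
[[ 0.018 -1.     0.014 -0.   ]
 [-0.98  -0.02  -0.196  0.561]
 [ 0.197 -0.01  -0.98   0.881]
 [ 0.     0.     0.     1.   ]]
0.1 [0.13838141 0.60874792 0.19986568] [[-9.75073405e-01  2.21881203e-01 -7.65290298e-04]
 [ 2.21882262e-01  9.75071750e-01 -1.82882076e-03]
 [ 3.40432000e-04 -1.95303882e-03 -9.99998035e-01]] [0.52146272 0.60239048 0.22578511]
```

View pics/scene0.png

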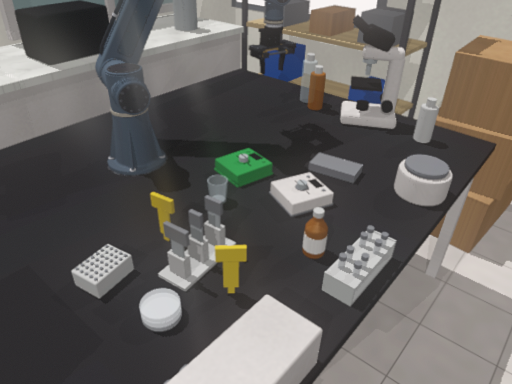

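View pics/top0.png

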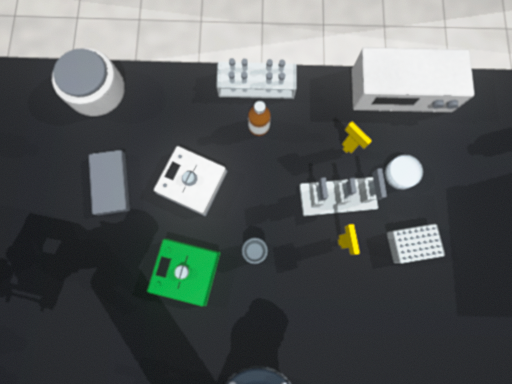

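```bash
python3 - <<'E'
import cv2,numpy as np
a=cv2.imread("pics/top0.png");b=cv2.imread("pics/scene0.png")
x=cv2.resize(a[165:225,290:395],None,fx=7,fy=7,interpolation=cv2.INTER_CUBIC)
y=cv2.resize(b[185:300,145:255],None,fx=5,fy=5,interpolation=cv2.INTER_CUBIC)
z=cv2.resize(a[140:220,145:235],None,fx=7,fy=7,interpolation=cv2.INTER_CUBIC)
for n,i in(("x",x),("y",y),("z",z)): cv2.imwrite(f"pics/c_{n}.png",i)
E
```

```text
(no output)
```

View pics/c_x.png

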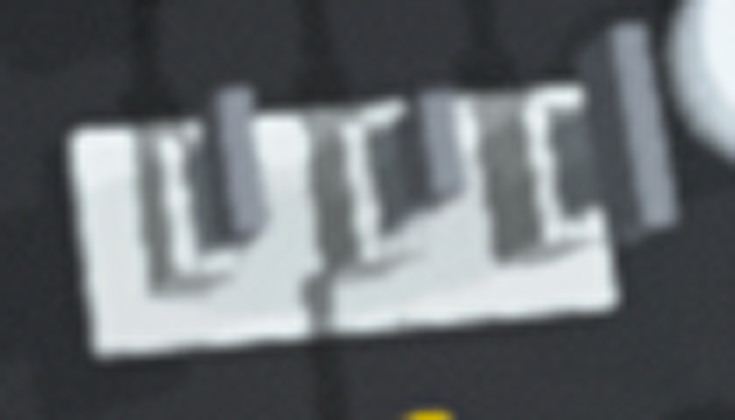

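View pics/c_y.png

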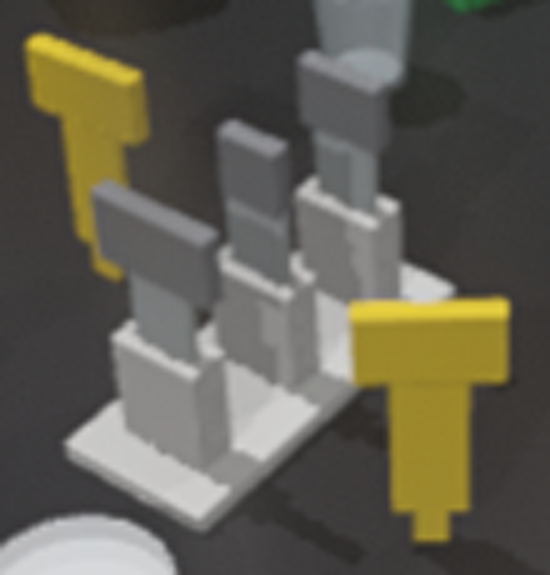

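View pics/c_z.png

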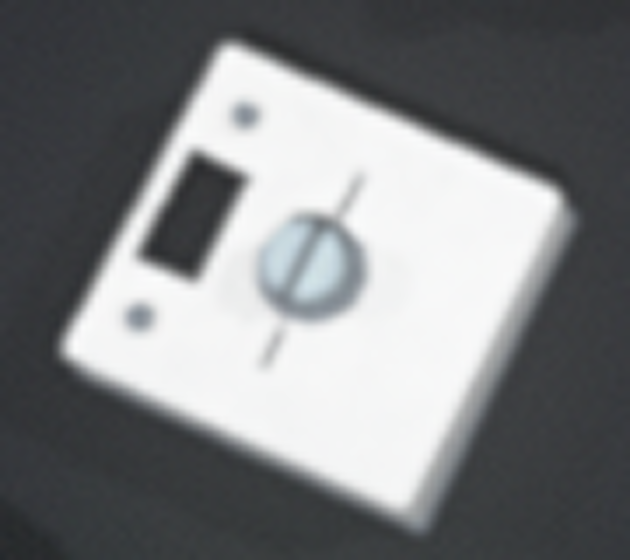

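```bash
cat > h.py <<'E'
import cv2,numpy as np
from rig import bot,capture,get_calibration
def ray(n,px,c=None):
    c=c or get_calibration(n); f=192/np.tan(np.radians(c["vfov"])/2)
    K=np.array([[f,0,c["cx"]],[0,f,c["cy"]],[0,0,1.]])
    u=cv2.undistortPoints(np.array(px,float).reshape(-1,1,2),K,np.array(c["dist"]))[:,0]
    T=np.array(c["camera_from_world"]);R=T[:3,:3]
    d=np.c_[u,np.ones(len(u))]@R; return -R.T@T[:3,3],d
def hit(n,px,z,c=None):
    o,d=ray(n,px,c); return o+d*((z-o[2])/d[:,2])[:,None]
def proj(n,P,c=None):
    c=c or get_calibration(n); f=192/np.tan(np.radians(c["vfov"])/2)
    K=np.array([[f,0,c["cx"]],[0,f,c["cy"]],[0,0,1.]]);T=np.array(c["camera_from_world"])
    return cv2.projectPoints(np.array(P,float).reshape(-1,1,3),cv2.Rodrigues(T[:3,:3])[0],T[:3,3],K,np.array(c["dist"]))[0][:,0]
E
python3 - <<'E'
from h import *
def cx(p): return np.array(p)/7+[290-.43,165-.43]
def cz(p): return np.array(p)/7+[145-.43,140-.43]
g=hit("top",cx([[610,25],[645,22],[645,232],[678,222]]),.157);print("grip",g.round(4),g.mean(0).round(4), np.linalg.norm(g[0]-g[2]))
d=(g[0]+g[1]-g[2]-g[3]);print("yaw",np.degrees(np.arctan2(d[1],d[0])))
r=hit("top",cx([[70,130],[580,90],[618,305],[97,352]]),.03);print(r.round(3)) 
l=hit("top",cz([[360,175],[267,365]]),.045);d=l[0]-l[1];print("line",l.round(4),l.mean(0),np.degrees(np.arctan2(d[1],d[0])))
p=hit("top",cz([[308,264]]),.064);print("pad",p)
k=hit("top",cz([[228,40],[565,195],[418,515],[65,350]]),.045);print("box",k.round(4),k.mean(0));
for a,b in((1,0),(2,3),(0,3),(1,2)):
  d=k[a]-k[b];print(np.degrees(np.arctan2(d[1],d[0])),np.linalg.norm(d))
# scene check
print(hit("scene",np.array([[155,212]])/1*[1,1],.157))
print("proj",proj("scene",g),proj("scene",p))
E
```

```text
grip [[ 0.6017 -0.2758  0.157 ]
 [ 0.603  -0.2881  0.157 ]
 [ 0.5287 -0.2842  0.157 ]
 [ 0.5324 -0.2957  0.157 ]] [ 0.5665 -0.286   0.157 ] 0.0734716384779106
yaw 6.378123517225788
[[ 0.589 -0.104  0.03 ]
 [ 0.61  -0.308  0.03 ]
 [ 0.523 -0.319  0.03 ]
 [ 0.5   -0.114  0.03 ]]
line [[0.632  0.1835 0.045 ]
 [0.5551 0.2154 0.045 ]] [0.59356123 0.1994254  0.045     ] -22.519471551404862
pad [[0.59113281 0.19811619 0.064     ]]
box [[0.6864 0.2387 0.045 ]
 [0.6256 0.1026 0.045 ]
 [0.4978 0.1542 0.045 ]
 [0.5594 0.2936 0.045 ]] [0.59231201 0.19729293 0.045     ]
-114.05875310838762 0.14911674246014556
-113.85016353501231 0.1524691966937506
-23.37795778803548 0.13837117994669712
-21.982661760315537 0.13789685363572934
[[ 0.48896409 -0.28553066  0.157     ]]
proj [[189.88227386 229.8104516 ]
 [186.24937152 232.60215223]
 [166.14880627 218.45676107]
 [163.35272555 221.32120413]] [[301.83100689 180.86651644]]
```

```bash
cat >> h.py <<'E'
def plan(target,yaw_y=None):
    s=bot.read_state();R=np.array(s["tcp_rot"]);d=np.array(target)-s["position"]
    lin=1000*R.T@d
    # desired rotation: z down, y at yaw
    out=None
    if yaw_y is not None:
        a=np.radians(yaw_y);y=np.array([np.cos(a),np.sin(a),0]);z=np.array([0,0,-1.]);Rd=np.c_[np.cross(y,z),y,z]
        out=np.degrees(cv2.Rodrigues(R.T@Rd)[0].ravel()).round(2)
    print("t",s["time_s"],"pos",np.round(s["position"],4),"lin",lin.round(1),"rot",out,"F",np.round(s["force"],2),"open",s["opening"])
E
python3 - <<'E'
from h import *
c=get_calibration("wrist");T=np.array(c["camera_from_world"]);s=bot.read_state();R=np.array(s["tcp_rot"])
o=-T[:3,:3].T@T[:3,3];print("cam in tool",R.T@(o-s["position"]),"axes in tool",(R.T@T[:3,:3].T).round(2),c["vfov"])
plan([0.45,0.24,0.30],77.2)
E
```

```text
cam in tool [ 0.07952821 -0.00038385 -0.18352802] axes in tool [[-0.   -0.96 -0.29]
 [ 1.   -0.    0.  ]
 [-0.   -0.29  0.96]] 64.96244196389735
t 0.1 pos [0.1384 0.6087 0.1999] lin [-385.6 -290.6  -99.7] rot [-0.11 -0.02 -0.02] F [0.52 0.6  0.23] open 0.9984071016206228
```

```bash
python3 - <<'E'
from h import *
plan([0.56,0.21,0.27],77.2)
E
```

```text
t 0.1 pos [0.1384 0.6087 0.1999] lin [-499.6 -295.4  -69.7] rot [-0.11 -0.02 -0.02] F [0.52 0.6  0.23] open 0.9984071016206228
```

Call:
play_rows(fingers=[0, 0, 0, 0, 0, 0, 0, 0, 0, 0, 0, 0, 0, 0, 0, 0, 0, 0], linear=[[0, 0, -40], [-20, -12, -70], [-60, -36, -70], [-100, -60, -70], [-140, -84, -70], [-180, -108, -70], [-220, -132, -70], [-260, -156, -70], [-300, -180, -70], [-340, -204, -70], [-380, -228, -70], [-420, -250, -70], [-460, -274, -70], [-485, -287, -70], [-500, -295, -70], [-500, -295, -70], [-500, -295, -70], [-500, -295, -70]], rot=[[0, 0, 0], [0, 0, 0], [0, 0, 0], [0, 0, 0], [0, 0, 0], [0, 0, 0], [0, 0, 0], [0, 0, 0], [0, 0, 0], [0, 0, 0], [0, 0, 0], [0, 0, 0], [0, 0, 0], [0, 0, 0], [0, 0, 0], [0, 0, 0], [0, 0, 0], [0, 0, 0]])

```text
time_s: 1.9
position: [0.5592, 0.2121, 0.2707]
tcp_rot: [[-0.975, 0.22, -0.001], [0.22, 0.975, 0.0], [0.001, 0.0, -1.0]]
force: [0.4, -0.3, 0.4]
opening: 1.002
```

```bash
python3 - <<'E'
from h import *
import pickle
c=get_calibration("wrist");pickle.dump(c,open("w1.pkl","wb"))
im=capture("wrist");cv2.imwrite("pics/w1.png",im[:,:,::-1])
print(proj("wrist",[[.591,.198,.064]],c))
plan([.566,-.286,.25],96.4)
E
```

```text
[[252.82170734 190.0512683 ]]
t 1.95 pos [0.5593 0.2122 0.2708] lin [-116.1 -484.5   20.7] rot [ 1.00e-02 -5.00e-02 -1.91e+01] F [-0.49 -0.06  0.96] open 1.0001655354450174
```

View pics/w1.png

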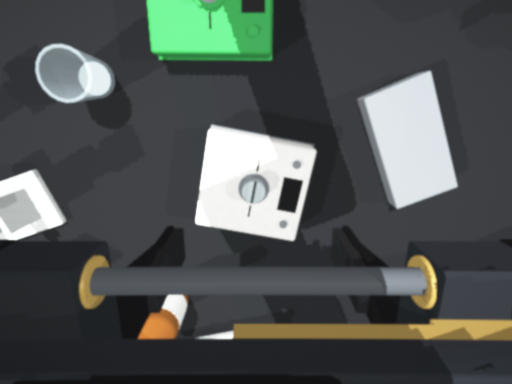

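```bash
python3 - <<'E'
import cv2
a=cv2.imread("pics/w1.png");cv2.imwrite("pics/w1c.png",cv2.resize(a[150:230,210:300],None,fx=7,fy=7,interpolation=cv2.INTER_CUBIC))
E
```

```text
(no output)
```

View pics/w1c.png

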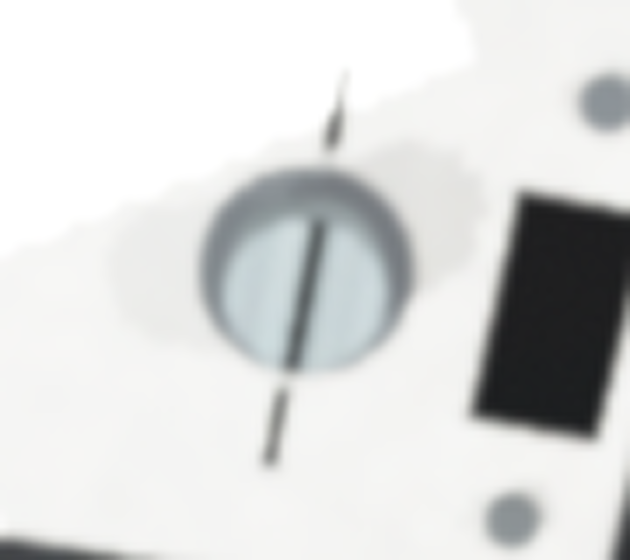

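```bash
python3 - <<'E'
from h import *
import pickle
c=pickle.load(open("w1.pkl","rb"))
f=lambda p:np.array(p)/7+[210-.43,150-.43]
p=hit("wrist",f([[305,294]]),.064,c);print(p)
for q,z in(([[320,218],[290,372]],.064),([[345,72],[270,465]],.045)):
  l=hit("wrist",f(q),z,c);d=l[0]-l[1];print(l.mean(0),np.degrees(np.arctan2(d[1],d[0])),np.linalg.norm(d))
E
```

```text
[[0.59317493 0.19794092 0.064     ]]
[0.59352966 0.19782677 0.064     ] 156.45279771541175 0.03153710396704413
[0.59456718 0.19765223 0.045     ] 156.64333905549574 0.08375392193386925
```

Call:
play_rows(fingers=[120, 120, 120, 120, 120, 120, 120, 120, 120, 120, 120, 120, 120, 120, 120, 120], linear=[[-10, -40, 0], [-20, -80, 0], [-30, -120, 0], [-40, -160, 0], [-50, -200, 0], [-60, -240, 0], [-70, -280, 0], [-80, -320, 0], [-90, -360, 0], [-98, -400, 0], [-105, -440, 0], [-111, -465, 0], [-116, -485, 0], [-116, -485, 0], [-116, -485, 0], [-116, -485, 0]], rot=[[0, 0, -1.5], [0, 0, -3], [0, 0, -4.5], [0, 0, -6], [0, 0, -7.5], [0, 0, -9], [0, 0, -10.5], [0, 0, -12], [0, 0, -13.5], [0, 0, -15], [0, 0, -16.5], [0, 0, -18], [0, 0, -19], [0, 0, -19], [0, 0, -19], [0, 0, -19]])

```text
time_s: 3.55
position: [0.5663, -0.2857, 0.2709]
tcp_rot: [[-0.994, -0.109, -0.0], [-0.109, 0.994, 0.001], [0.0, 0.001, -1.0]]
force: [0.2, -0.1, -0.1]
opening: 0.529
```

```bash
python3 - <<'E'
from h import *
import pickle
c=get_calibration("wrist");pickle.dump(c,open("w2.pkl","wb"))
im=capture("wrist");cv2.imwrite("pics/w2.png",im[:,:,::-1])
cv2.imwrite("pics/w2c.png",cv2.resize(im[110:290,130:370,::-1],None,fx=3.3,fy=3.3,interpolation=cv2.INTER_CUBIC))
print(proj("wrist",[[.566,-.286,.157]],c))
plan([.566,-.286,.25],96.4)
E
```

```text
[[257.66628061 183.0172343 ]]
t 3.6 pos [ 0.5663 -0.2858  0.2709] lin [ 0.3 -0.2 20.9] rot [ 0.04 -0.01 -0.11] F [-0.47 -0.75  0.24] open 0.528922450724753
```

View pics/w2c.png

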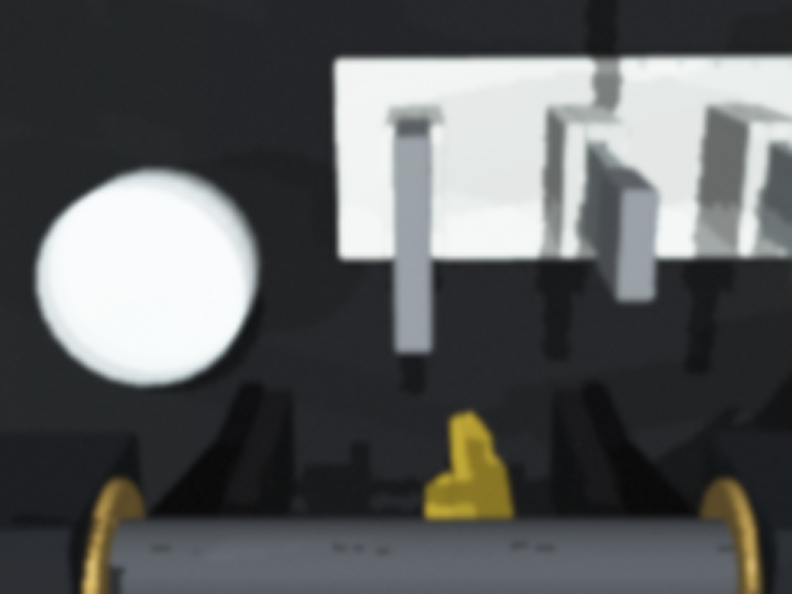

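View pics/w2.png

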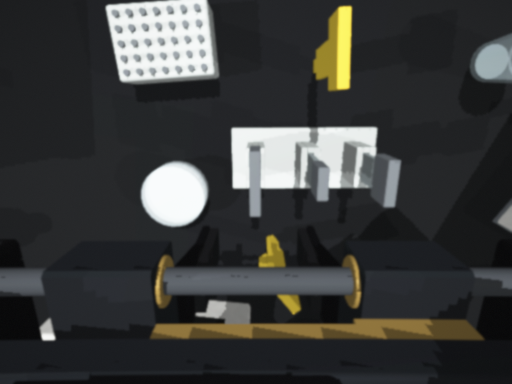

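```bash
python3 - <<'E'
from h import *
import pickle
c=pickle.load(open("w2.pkl","rb"))
f=lambda p:np.array(p)/3.3+[130-.35,110-.35]
p=hit("wrist",f([[395,134],[431,134],[394,352],[433,352]]),.157,c);print(p,p.mean(0));d=p[:2].mean(0)-p[2:].mean(0);print(np.degrees(np.arctan2(d[1],d[0])),np.linalg.norm(d))
E
```

```text
[[ 0.53363345 -0.29781574  0.157     ]
 [ 0.5324608  -0.28710804  0.157     ]
 [ 0.60310386 -0.29107683  0.157     ]
 [ 0.6017524  -0.27868524  0.157     ]] [ 0.56773763 -0.28867146  0.157     ]
-173.76436391955937 0.06979393647187189
```

```bash
python3 - <<'E'
from h import *
plan([.5672,-.2877,.120],96.3)
E
```

```text
t 3.6 pos [ 0.5663 -0.2858  0.2709] lin [ -0.7  -2.1 150.9] rot [ 0.04 -0.01 -0.01] F [-0.47 -0.75  0.24] open 0.528922450724753
```

Call:
play_rows(fingers=[120, 120, 120, 120, 120, 120, 120, 120], linear=[[-0.7, -2.1, 20], [-0.7, -2.1, 50], [-0.7, -2.1, 80], [-0.7, -2.1, 110], [-0.7, -2.1, 135], [-0.7, -2.1, 150], [-0.7, -2.1, 150], [-0.7, -2.1, 150]], rot=[[0, 0, 0], [0, 0, 0], [0, 0, 0], [0, 0, 0], [0, 0, 0], [0, 0, 0], [0, 0, 0], [0, 0, 0]])

```text
time_s: 4.4
position: [0.5676, -0.2891, 0.1212]
tcp_rot: [[-0.994, -0.109, 0.0], [-0.109, 0.994, -0.0], [-0.0, -0.0, -1.0]]
force: [-0.7, 0.3, 0.9]
opening: 0.528
```

Call:
play_rows(fingers=[150, 180, 205, 220, 235, 255, 255, 255, 255, 255], linear=[[0, 0, 0], [0, 0, 0], [0, 0, 0], [0, 0, 0], [0, 0, 0], [0, 0, 0], [0, 0, 0], [0, 0, 0], [0, 0, 0], [0, 0, 0]], rot=[[0, 0, 0], [0, 0, 0], [0, 0, 0], [0, 0, 0], [0, 0, 0], [0, 0, 0], [0, 0, 0], [0, 0, 0], [0, 0, 0], [0, 0, 0]])

```text
time_s: 5.4
position: [0.5672, -0.2899, 0.121]
tcp_rot: [[-0.994, -0.108, 0.0], [-0.108, 0.994, -0.0], [-0.0, -0.0, -1.0]]
force: [-0.2, 0.7, 2.8]
opening: 0.136
```

```bash
python3 - <<'E'
from h import *
im=capture("wrist");cv2.imwrite("pics/w3.png",im[:,:,::-1])
plan([.5672,-.2877,.120],96.3)
E
```

```text
t 5.45 pos [ 0.5672 -0.2899  0.121 ] lin [-0.2  2.2  1. ] rot [-0.01  0.01 -0.13] F [-0.53  1.32  2.7 ] open 0.13244868141531277
```

View pics/w3.png

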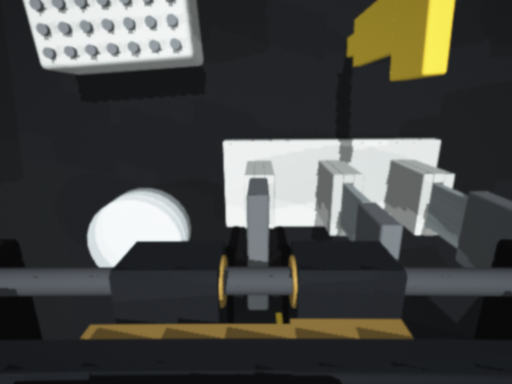

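Call:
play_rows(fingers=[255, 255, 255, 255, 255, 255, 255, 255, 255, 255, 255, 255, 255], linear=[[0, 0, -5], [0, 0, -12], [0, 0, -22], [0, 0, -34], [0, 0, -46], [0, 0, -58], [0, 0, -70], [0, 0, -85], [0, 0, -100], [0, 0, -115], [0, 0, -130], [0, 0, -130], [0, 0, -130]], rot=[[0, 0, 0], [0, 0, 0], [0, 0, 0], [0, 0, 0], [0, 0, 0], [0, 0, 0], [0, 0, 0], [0, 0, 0], [0, 0, 0], [0, 0, 0], [0, 0, 0], [0, 0, 0], [0, 0, 0]])

```text
time_s: 6.75
position: [0.5671, -0.2898, 0.2512]
tcp_rot: [[-0.994, -0.108, 0.001], [-0.108, 0.994, -0.0], [-0.0, -0.0, -1.0]]
force: [-0.3, -1.0, -1.7]
opening: 0.133
```

```bash
python3 - <<'E'
from h import *
for n in("scene","wrist"):
  im=capture(n);cv2.imwrite(f"pics/{n}4.png",im[:,:,::-1])
plan([.593,.198,.251],67)
E
```

```text
t 6.85 pos [ 0.5665 -0.2894  0.2499] lin [-78.8 481.8  -0.6] rot [ 0.05 -0.09 29.18] F [ 0.63  0.32 -1.7 ] open 0.1344672476542201
```

View pics/scene4.png

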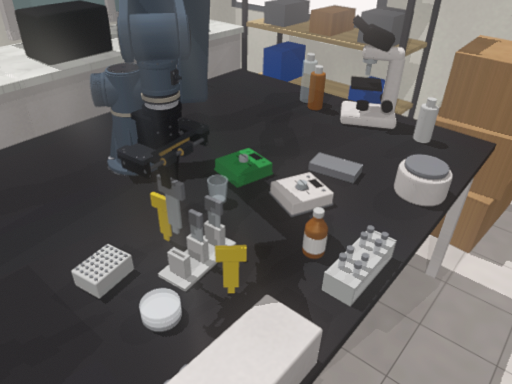

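View pics/wrist4.png

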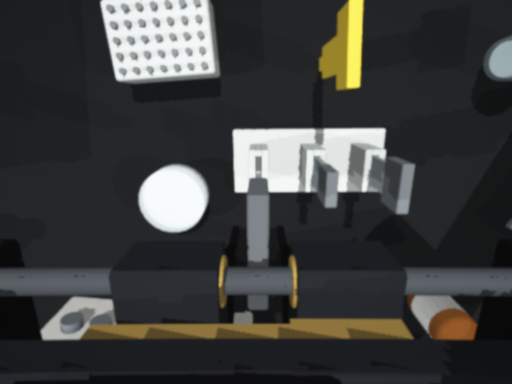

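Call:
play_rows(fingers=[255, 255, 255, 255, 255, 255, 255, 255, 255, 255, 255, 255, 255, 255, 255, 255, 255, 255, 255, 255], linear=[[0, 0, -20], [0, 0, -45], [0, 0, -60], [-3, 15, -60], [-8, 45, -60], [-15, 85, -60], [-22, 125, -60], [-28, 165, -60], [-35, 205, -60], [-41, 245, -60], [-48, 285, -60], [-55, 325, -60], [-61, 365, -60], [-67, 405, -60], [-72, 440, -60], [-76, 465, -60], [-78, 478, -60], [-79, 482, -60], [-79, 482, -60], [-79, 482, -60]], rot=[[0, 0, 0], [0, 0, 0], [0, 0, 0], [0, 0, 1], [0, 0, 3], [0, 0, 5], [0, 0, 7], [0, 0, 9.5], [0, 0, 12], [0, 0, 14.5], [0, 0, 17], [0, 0, 19.5], [0, 0, 22], [0, 0, 24.5], [0, 0, 26.5], [0, 0, 28], [0, 0, 29], [0, 0, 29.2], [0, 0, 29.2], [0, 0, 29.2]])

```text
time_s: 8.85
position: [0.5936, 0.1969, 0.3102]
tcp_rot: [[-0.92, 0.392, -0.001], [0.392, 0.92, -0.001], [0.001, -0.001, -1.0]]
force: [-0.7, 0.1, -1.1]
opening: 0.136
```

```bash
python3 - <<'E'
from h import *
for n in("scene","top","wrist"):
  im=capture(n);cv2.imwrite(f"pics/{n}5.png",im[:,:,::-1])
plan([.593,.198,.200],67)
E
```

```text
t 9.0 pos [0.5939 0.1968 0.3107] lin [  1.3   0.8 110.7] rot [-0.02 -0.01 -0.1 ] F [ 0.35  0.2  -1.57] open 0.13318189178777531
```

View pics/scene5.png

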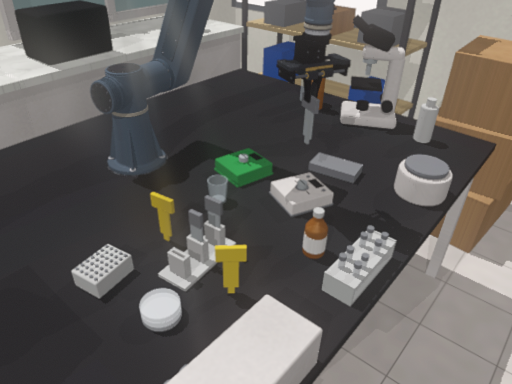

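View pics/top5.png

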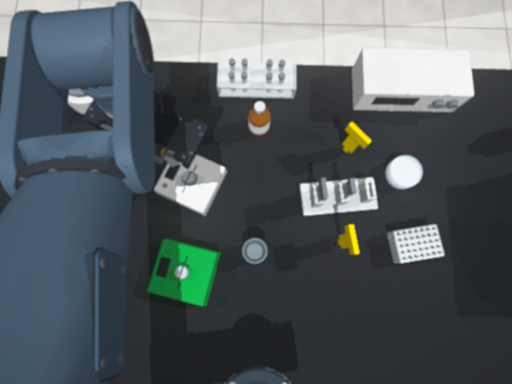

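View pics/wrist5.png

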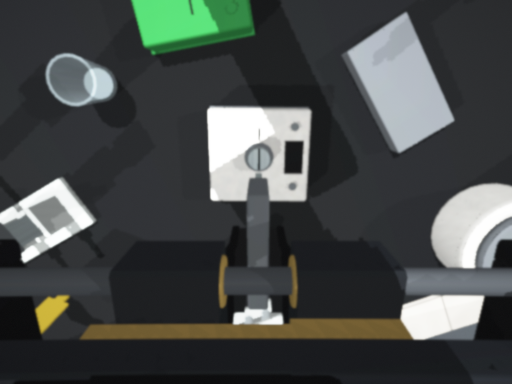

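```bash
python3 - <<'E'
from h import *
s=bot.read_state();R=np.array(s["tcp_rot"]);p=np.array(s["position"])
a=np.array([np.cos(np.radians(-23)),np.sin(np.radians(-23)),0])
t=p-[0,0,.109]
P=[t,t+a*.008,t-a*.008,t+a*.018+[0,0,.02],t-a*.018+[0,0,.02],t+[0,0,.105]]
print("scene",proj("scene",P).round(1)); print("wrist pad",proj("wrist",[[.593,.198,.064],[.591,.198,.064]]).round(1))
im=cv2.imread("pics/scene5.png");cv2.imwrite("pics/s5c.png",cv2.resize(im[70:160,270:350],None,fx=7,fy=6.6,interpolation=cv2.INTER_CUBIC))
im=cv2.imread("pics/wrist5.png");cv2.imwrite("pics/w5c.png",cv2.resize(im[95:215,195:325],None,fx=5,fy=5,interpolation=cv2.INTER_CUBIC))
E
```

```text
scene [[306.4 141.8]
 [307.8 142.9]
 [304.9 140.7]
 [310.4 138.1]
 [303.7 133.2]
 [309.8 108.2]]
wrist pad [[258.4 158.4]
 [257.8 157.1]]
```

View pics/s5c.png

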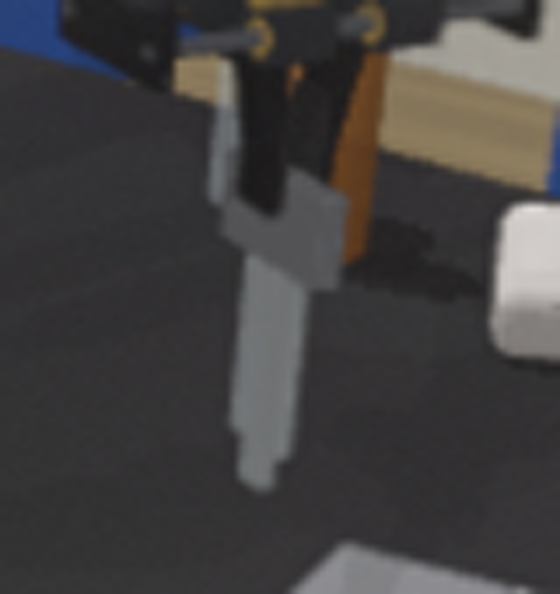

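View pics/w5c.png

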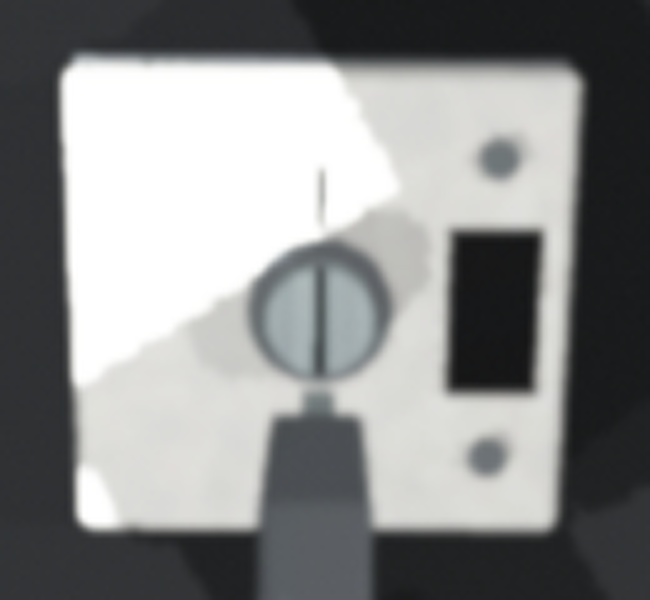

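Call:
play_rows(fingers=[255, 255, 255, 255, 255, 255, 255, 255, 255, 255], linear=[[0.5, 0.5, 15], [1, 0.8, 40], [1, 0.8, 65], [1, 0.8, 90], [1, 0.8, 108], [1, 0.8, 120], [1, 0.8, 126], [1, 0.8, 128], [1, 0.8, 128], [1, 0.8, 128]], rot=[[0, 0, 0], [0, 0, 0], [0, 0, 0], [0, 0, 0], [0, 0, 0], [0, 0, 0], [0, 0, 0], [0, 0, 0], [0, 0, 0], [0, 0, 0]])

```text
time_s: 10.0
position: [0.594, 0.1991, 0.1838]
tcp_rot: [[-0.92, 0.391, 0.002], [0.391, 0.92, 0.0], [-0.002, 0.001, -1.0]]
force: [-0.2, 0.4, -1.1]
opening: 0.132
```

```bash
python3 - <<'E'
from h import *
for n in("scene","top"):
  im=capture(n);cv2.imwrite(f"pics/{n}6.png",im[:,:,::-1])
  if n=="scene":cv2.imwrite("pics/s6c.png",cv2.resize(im[110:230,250:350,::-1],None,fx=5.5,fy=5,interpolation=cv2.INTER_CUBIC))
  else: cv2.imwrite("pics/t6c.png",cv2.resize(im[140:220,145:235,::-1],None,fx=7,fy=7,interpolation=cv2.INTER_CUBIC))
plan([.593,.198,.166],67)
s=bot.read_state();p=np.array(s["position"]);print(proj("scene",[p-[0,0,.109],[.593,.198,.064]]),proj("top",[p-[0,0,.109]]))
E
```

```text
t 10.1 pos [0.5938 0.1991 0.1837] lin [ 0.3 -1.3 17.7] rot [ 0.06  0.09 -0.02] F [ 0.05 -0.23 -1.01] open 0.13597946664906319
[[303.00408334 178.13558783]
 [302.29974649 181.09394608]] [[187.52508346 175.35810372]]
```

View pics/s6c.png

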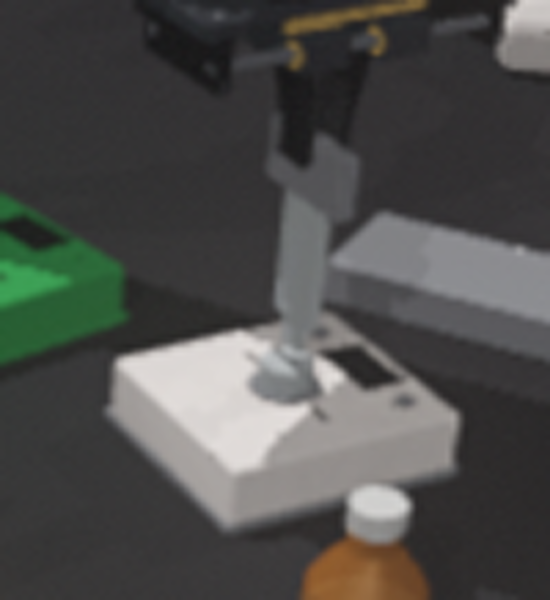

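View pics/t6c.png

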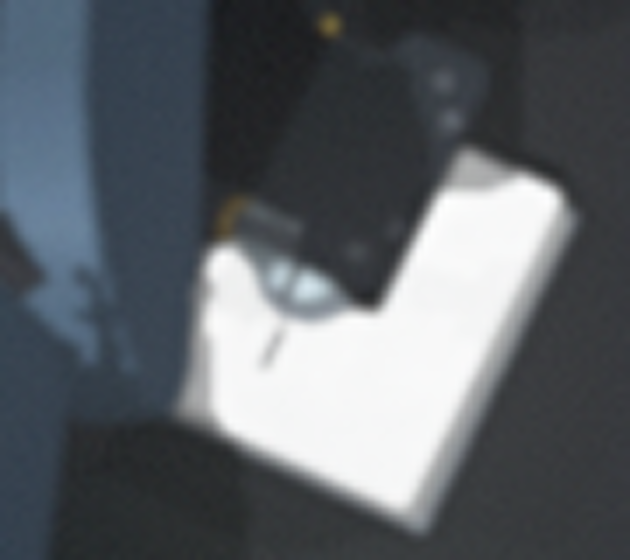

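```bash
python3 - <<'E'
import cv2,numpy as np
a=cv2.imread("pics/scene4.png");b=cv2.imread("pics/scene6.png")
f=lambda i:cv2.resize(i[160:205,280:325],None,fx=8.5,fy=8.5,interpolation=cv2.INTER_CUBIC)
cv2.imwrite("pics/cmp.png",np.hstack([f(a),f(b)]))
E
```

```text
(no output)
```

View pics/cmp.png

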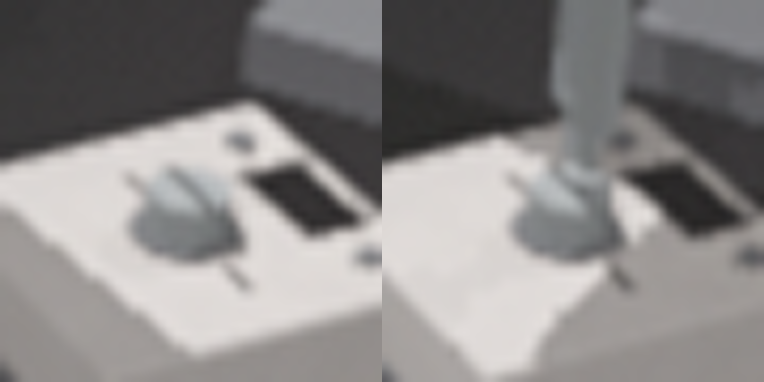

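```bash
python3 - <<'E'
from h import *
im=capture("wrist")[:,:,::-1]
cv2.imwrite("pics/w7c.png",cv2.resize(im[60:220,190:330],None,fx=5,fy=3.7,interpolation=cv2.INTER_CUBIC))
plan([.593,.198,.166],67)
E
```

```text
t 10.15 pos [0.5937 0.1991 0.1836] lin [ 0.2 -1.3 17.6] rot [ 0.05  0.08 -0.02] F [-0.15 -0.42 -0.79] open 0.13356716767542984
```

View pics/w7c.png

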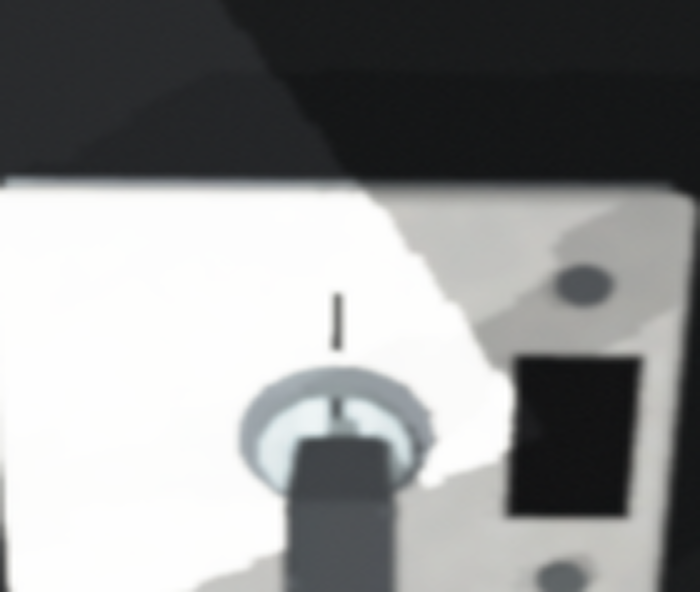

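Call:
play_rows(fingers=[255, 255, 255, 255, 255, 255, 255, 255, 255, 255, 255], linear=[[0.2, -1.2, 0], [0.2, -1.2, 3], [0.2, -1.2, 6], [0.2, -1.2, 8], [0.2, -1.2, 9], [0.2, -1.2, 10], [0.2, -1.2, 11], [0.2, -1.2, 12], [0.2, -1.2, 13], [0.2, -1.2, 13], [0.2, -1.2, 13]], rot=[[0, 0, 0], [0, 0, 0], [0, 0, 0], [0, 0, 0], [0, 0, 0], [0, 0, 0], [0, 0, 0], [0, 0, 0], [0, 0, 0], [0, 0, 0], [0, 0, 0]])

```text
time_s: 11.25
position: [0.5926, 0.1979, 0.1699]
tcp_rot: [[-0.92, 0.391, 0.0], [0.391, 0.92, -0.0], [-0.0, 0.0, -1.0]]
force: [0.5, 0.1, 1.2]
opening: 0.135
```

```bash
python3 - <<'E'
from h import *
plan([.593,.198,.166],67)
im=capture("scene")[:,:,::-1];cv2.imwrite("pics/s8c.png",cv2.resize(im[130:205,270:340],None,fx=7.5,fy=7.5,interpolation=cv2.INTER_CUBIC))
plan([.593,.198,.166],67);print(bot.read_state()["moment"])
E
```

```text
t 11.25 pos [0.5926 0.1979 0.1699] lin [-0.4  0.2  3.9] rot [ 0.    0.01 -0.02] F [0.47 0.1  1.23] open 0.13457036321753216
t 11.3 pos [0.5926 0.1979 0.1699] lin [-0.3  0.2  3.9] rot [ 0.01  0.01 -0.02] F [-0.39 -0.56  0.93] open 0.13423636198396138
[-0.05899294  0.12380465 -0.03292501]
```

View pics/s8c.png

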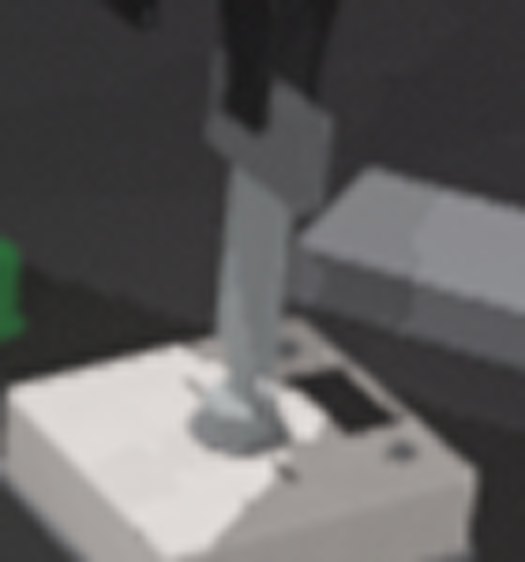

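Call:
play_rows(fingers=[255, 255, 255, 255, 255, 255, 255, 255, 255], linear=[[0, 0, 1], [0, 0, 2], [0, 0, 3], [0, 0, 4], [0, 0, 4], [0, 0, 4], [0, 0, 4], [0, 0, 4], [0, 0, 4]], rot=[[0, 0, 0], [0, 0, 0], [0, 0, 0], [0, 0, 0], [0, 0, 0], [0, 0, 0], [0, 0, 0], [0, 0, 0], [0, 0, 0]])

```text
time_s: 12.2
position: [0.5926, 0.198, 0.1658]
tcp_rot: [[-0.92, 0.391, 0.0], [0.391, 0.92, 0.0], [-0.0, 0.0, -1.0]]
force: [-0.2, 0.0, 1.7]
opening: 0.134
```

```bash
python3 - <<'E'
from h import *
for i in range(3):
  im=capture("scene")[:,:,::-1];plan([.593,.198,.166],67)
cv2.imwrite("pics/scene9.png",im)
cv2.imwrite("pics/s9c.png",cv2.resize(im[130:205,270:340],None,fx=7.5,fy=7.5,interpolation=cv2.INTER_CUBIC))
im=capture("wrist")[:,:,::-1];cv2.imwrite("pics/w9c.png",cv2.resize(im[60:220,190:330],None,fx=5,fy=3.7,interpolation=cv2.INTER_CUBIC))
plan([.593,.198,.166],67)
E
```

```text
t 12.25 pos [0.5926 0.1979 0.1658] lin [-0.3  0.2 -0.2] rot [ 0.01  0.01 -0.03] F [-0.47  0.5   2.16] open 0.1362487817325722
t 12.3 pos [0.5926 0.1979 0.1658] lin [-0.4  0.2 -0.2] rot [ 0.    0.01 -0.02] F [-0.84  0.47  1.91] open 0.13662566522782693
t 12.35 pos [0.5926 0.1979 0.1658] lin [-0.3  0.2 -0.2] rot [ 0.    0.01 -0.02] F [-0.01  0.17  2.26] open 0.13349085727820528
t 12.4 pos [0.5926 0.1979 0.1658] lin [-0.4  0.2 -0.2] rot [ 0.    0.01 -0.02] F [-0.35 -0.45  1.42] open 0.13479389517269008
```

View pics/s9c.png

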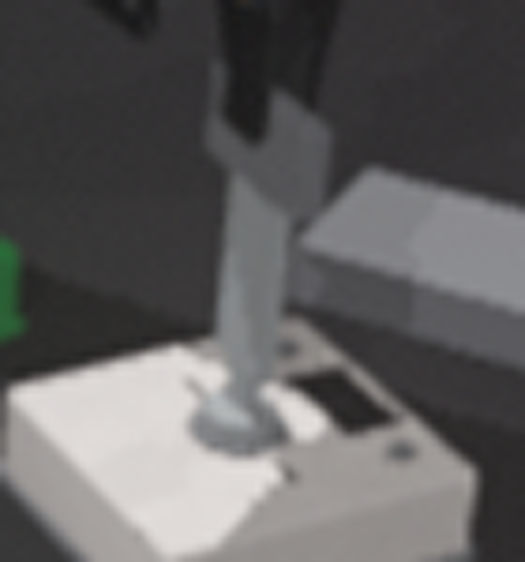

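View pics/w9c.png

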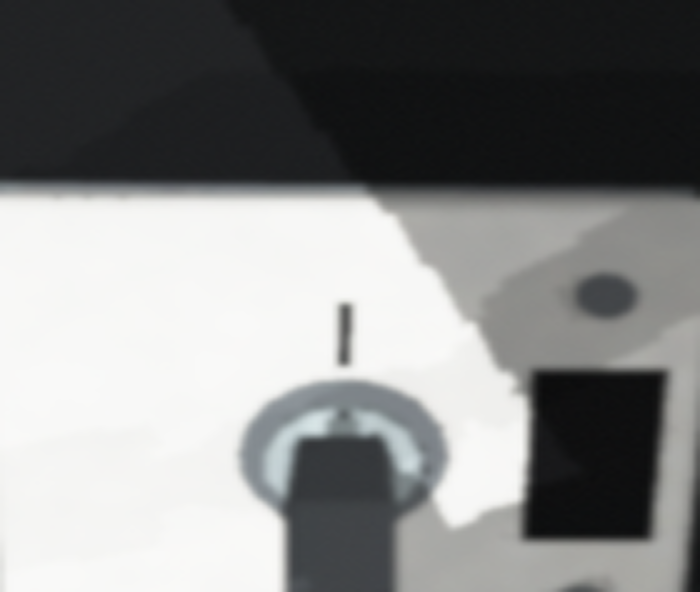

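```bash
python3 - <<'E'
from h import *
s=bot.read_state();R=np.array(s["tcp_rot"]);p=np.array(s["position"]);x=R[:,0]
t=p-[0,0,.109];c=np.array([.593,.198,.057])
P=proj("wrist",[t,t+x*.008,t+x*.018+[0,0,.02],t+x*.035+[0,0,.105],c,c+x*.016,c-x*.016])
print(((P-[190-.4,60-.4])*[5,3.7]).round(0))
E
```

```text
[[341. 461.]
 [341. 433.]
 [342. 413.]
 [342. 425.]
 [343. 463.]
 [343. 405.]
 [342. 519.]]
```

```bash
python3 - <<'E'
from h import *
print(bot.hand_in());plan([.593,.198,.166],67)
E
```

```text
the job is handed in; nothing more can be done
None
the job is handed in; nothing more can be done
```

I lifted the probe with the 70 mm grip (measured at 69.8 mm) straight up out of the rack. I carried it over the other probes and pressed its tip onto the white checker's pad. The job was handed in at about 12.4 s with the fingers still holding the probe.

**Last checks:**
- **Press:** the wrist force was about 3 N above the carrying load, which means roughly 6 mm down. The geometry gives about 7 mm, so the two agree to about 1 mm, near half way.
- **Position:** the tool was within 1 mm of the measured pad centre. In the wrist picture the grip sat about 2 mm off along the blade, against the 8 mm limit.
- **Line:** the blade looked in line with the pad's dark line. The line measured between -22.5° and -23.5°, and the blade was held at about -23°.
- **Upright:** the tool pointed straight down within 0.1°, and the blade looked upright in the scene picture.
- **Other things on the bench:** a view from above, taken just before pressing, showed the other probes and nearby bystanders where they started. I did not measure them again at the end.

No check failed. The only disagreement was a bias of about 1.5 pixels in the scene camera, the same for the pad and the tip, so it cancels between them.

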